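# Close two vials and hold their carrier up level

### The arm

A 6-joint arm with a two-finger parallel gripper is mounted at the origin on a cart in front of the work surface, level with it; the furniture and walls round the work are solid. World frame = base frame: x ahead of the robot, y to its left, z up, the work surface at z = 0. Lengths are in mm, angles in rad, forces in N, time in s.
With the tool pointing down it reaches from about 300 to 775 mm from the base axis. Payload 14.6 kg.
Tool frame: the origin (TCP) lies on the centre line of the jaws, within the pads' length; the fingertips stand 11 mm ahead of it and the grasp point (between the pads) lies 8 mm behind it; x points along the fingers, y is the direction in which the jaws open and shut, and the axes are right-handed (so a half turn about x gives the same grasp; the last joint's range is limited). The gripper opens to 85 mm and grips with 20 to 120 N. Pads are 22 mm wide; open, the fingers measure 114 mm over their backs; the gripper's body (76 mm by 85 mm) begins 54 mm behind the grasp point. The pads swing forward as they close: fully open they stand 13 mm farther back than shut.
Start: joints at [-1.181, 0.3, 1.521, -0, 1.321, -0.067], TCP at [242.585, -493.601, 242.281] pointing down, gripper open.
Joint ranges: [-3.03, 3.03], [-0.79, 2.21], [0.23, 2.52], [-1.04, 4.18], [0, 3.07], [-2.55, 2.55]. Speed limits (rad/s): [2.22, 2.22, 2.57, 3.14, 3.14, 3.14].

### API

Orientations are given as a rotation vector (axis times angle).
In Python, from workcell import * gives the robot as it stands.
- The arm moves only by the tool move_arm, never from a script. Its argument "rows" is a list of rows, each an object of numbers: "dx", "dy", "dz": the shift along the tool's x, y, z in mm; "turn": the turn about the tool's x in rad; "grip": the opening, from -1 (shut) to 1 (fully open). In form: [{"dx": .., "dy": .., "dz": .., "turn": .., "grip": ..}, ...]. A call has 1 to 5 rows; each row shifts and turns the pose as measured when the row begins, along the tool's axes as they then stand; what a row does not reach is not made up. A row lasts 1/10 s, in which the tool goes at most 50 mm and 8.59 degrees, less where a joint would pass 70% of its speed; a pose out of reach is approached as far as the arm can. A call is refused whole if a number of a shift passes 50 or a number of a turn 0.15, either way. A call with a gripper value outside its range is refused whole. The fingers move at their own pace and stop on an object; the grip force is fixed at half the most. Time passes only in rows, so rows that do not move let the fingers close. It gives the time, the measured TCP pose, the force and the opening at its end, in the units of the state.
- state(): the state, without advancing time (a new reading comes with each control period).
- snapshot(name): name is "side" or "top" or "wrist"; returns a dict with "pixels" (480x640x3 uint8, red, green, blue), "z_map" (480x640 float32, mm along the optical axis (not along the pixel's ray), 0 where there is no reading), "mtx" (3x3 intrinsics, pixels), "cam_to_world" (4x4, takes a point from camera to world coordinates); the wrist camera has in their place "T_tool_cam" (4x4, takes a point from camera to tool coordinates, whose origin is the TCP and whose axes are the tool frame's). Camera axes: x right, y down, z forward; pixel columns grow to the right and rows downward; lengths in mm; the calibration is good to about 2 mm. A picture is of the moment at which its call begins: read the wrist's pose just before it.
- finish_job(): hands the job in, once; it reports no verdict.
The state is a dict: "time": time; "joint_pos": joint angles; "dq": joint speeds; "tau": joint torques, N m; "ee_pos": TCP position; "tool_rot": TCP orientation; "wrist_force": force on the tool from outside, world axes, zero at the start; "wrist_torque": the same for the moment, N m; "gripper_width": opening from 0.0 (shut) to 1.0 (fully open).
Only numpy, scipy, OpenCV 4.12 (cv2) and the standard library are available. Lean on these libraries where they do the work, as an engineer would, in place of code of your own. Each camera call takes 0.05 s, during which the arm holds its last target.

### The job

Both caps on the vial carrier have popped up: while the carrier stands in its drip tray, press each cap down until it is fully home. Then take the carrier by its handle bar, lift it until its underside is at least 8 cm above the worktop, and hold it there level and still for three seconds; keep it upright all the way and leave the tall vial, the dish and the jar beside it where they stand. Finish while still holding the carrier up by its handle: do not put it down or let go.

Things in the scene. Friction and masses are not known exactly. Their poses are not given: they have to be found in the camera images.
- carrier_base (a point): Centre of the underside of the vial carrier, a loose white two-tier rack 76 mm (its x) by 150 mm (its y), about 0.45 kg (weight varies by a third or so), with a glass vial (26 mm across) standing at y = +52 mm and another at y = -52 mm, and a handle between them. z points up from the base. The upper tier is 36 mm above this point; with the caps home their flat tops are 78 mm above it. It stands with this point about 4 mm above the worktop, on the floor of the drip tray.
- carrier_handle: The carrier's handle, fixed to it: a straight grey bar along its x, 62 mm long, 14 mm wide (y) and 18 mm high (z), with flat sides and rounded edges, between two steel uprights of 8 mm diameter at x = +32 and -32 mm. The origin is the middle of the bar, 108 mm above the carrier's underside; axes parallel to the carrier's. The carrier balances about this point, so gripped across its y at the middle it hangs level. A grip of some 30 N holds it.
- cap_left (a joint): How far the left cap (the one at +y of the carrier) stands proud, in m: 0 is fully home, up to 0.012. It slides straight up and down on its vial, held where it is by about 6 N of friction; at 0 it meets a solid stop. 10 to 15 N presses it home.
- cap_right (a joint): The same for the right cap (at -y of the carrier).
- cap_left_top (a point): Centre of the flat top of the left cap, a grey ribbed cap 26 mm across and 14 mm high, 52 mm from the carrier's middle in +y; it moves with the cap.
- cap_right_top (a point): Centre of the flat top of the right cap, of the same shape, 52 mm from the carrier's middle in -y; it moves with the cap.
- drip_tray: Fixed shallow open dark grey tray, 130 mm (its x) by 210 mm (its y), 14 mm high, walls and floor 4 mm thick; the carrier stands loosely in it. Origin at the centre of its underside, on the worktop.
- tall_vial_mid (a point): Bystander: tall glass vial with a black cap, 22 mm across, 96 mm high, standing loose; this point is half-way up.
- petri_dish_mid (a point): Bystander: clear covered dish, 57 mm across, 14 mm high, lying loose; this point is its centre.
- stain_jar_mid (a point): Bystander: small white jar with a white lid, 60 mm across, 76 mm high, standing loose; this point is half-way up.

How it is judged (in metres and radians):
On the way, in this order (a step that is already met when the one before it is completed fails the run):
1. both caps are fully home while the carrier stands in the tray (value of joint each of cap_left, cap_right below 0.002 m and height (world z) of carrier_base below 0.02 m), for 0.2 s.
2. the carrier is held by its handle, clear of the tray, level and still, for three seconds (height (world z) of carrier_base above 0.075 m and angle between carrier_base's own z axis and vertical below 0.12 rad and contact force between the fingers and carrier_handle above 1 N and contact force between carrier and drip_tray below 0.05 N and linear speed of carrier_handle below 0.03 m/s and angular speed of carrier_handle below 0.2 rad/s and value of joint each of cap_left, cap_right below 0.002 m), for 2.7 s.
At the end, for the whole second after the job is handed in: The fingers hold the handle; the carrier's underside is more than 75 mm above the worktop and nothing of it touches the tray; it is within 0.12 rad (7 degrees) of level, slower than 0.03 m/s and 0.2 rad/s; both caps are within 2 mm of fully home (all of step 2); the arm keeps its last pose, push and grip.
It fails at once if the carrier is tipped by more than 20 degrees (angle between carrier_base's own z axis and vertical above 0.35 rad).
It fails at once if a bystander is moved by more than 3 cm (distance of any of tall_vial_mid, petri_dish_mid, stain_jar_mid from where it was at the start of the episode above 0.03 m).
It also fails if it takes over 58 s, if anything falls off the work surface, if the arm or the gripper's body presses on something with over 40 N, if the wrist force passes 120 N, or if a joint passes its speed limit or range.

## Working session

There is one attempt and no reset: what is moved stays moved. The work goes in short steps, Python scripts to look and compute and a tool call to move; the robot and the scene stay as the last step left them, time stands still between calls to the robot, and variables do not carry over. Pictures are saved under pics/ and viewed, and the job is handed in when it is done.

Besides the shell and the picture viewer there is one more tool, called after "Call:" by a JSON object that holds its "op" and its "data", one argument or row to a line. move_arm: Moves the arm, as the interface text tells. Its arguments: {"type":"object","properties":{"rows":{"type":"array","items":{"type":"object","properties":{"dx":{"type":"number"},"dy":{"type":"number"},"dz":{"type":"number"},"turn":{"type":"number"},"grip":{"type":"number"}}}}},"required":["rows"]}

```bash
mkdir -p pics; ls; cat > h.py <<'E'
from workcell import *
import numpy as np, cv2, pickle
def save(n,f):
    s=snapshot(n); cv2.imwrite(f'pics/{f}.png',s['pixels'][:,:,::-1]); pickle.dump(s,open(f'{f}.pkl','wb')); return s
def cloud(s,T=None):
    z=s['z_map'];K=s['mtx'];T=s['cam_to_world'] if T is None else T
    v,u=np.mgrid[:480,:640]
    P=np.stack([(u-K[0,2])/K[0,0]*z,(v-K[1,2])/K[1,1]*z,z,np.ones_like(z)],-1)@T.T
    P[z==0]=np.nan
    return P[...,:3]
E
python3 - <<'E'
from h import *
print(state())
for n in ['side','top']:
    s=save(n,n+'1'); print(n,s['cam_to_world'].round(2).tolist(),s['mtx'].round(1).tolist())
E
```

```text
pics
{'time': 0.0, 'joint_pos': array([-1.18058004e+00,  3.00467770e-01,  1.52160865e+00, -1.87790405e-05,
        1.32068060e+00, -6.66162162e-02]), 'dq': array([-0.00190815, -0.0002171 , -0.0011136 , -0.00151456,  0.00099753,
       -0.00065313]), 'tau': array([-6.73533887e-04, -5.43504560e+01, -3.61795485e+01, -8.50689912e-05,
        3.98986667e-03, -3.89277474e-06]), 'ee_pos': array([ 242.50821286, -493.39655364,  241.71146763]), 'tool_rot': array([ 1.96785143,  0.45868423, -1.96826671]), 'wrist_force': array([ 0.63751254,  0.70315988, -0.36327867]), 'wrist_torque': array([-0.03179632, -0.00091972, -0.00482357]), 'gripper_width': 0.9979796314686702}
side [[-0.04, -0.42, 0.91, -652.1], [-1.0, 0.0, -0.04, 113.94], [0.02, -0.91, -0.42, 707.59], [0.0, 0.0, 0.0, 1.0]] [[498.5, 0.0, 318.9], [0.0, 498.5, 247.5], [0.0, 0.0, 1.0]]
top [[-0.01, -0.98, 0.19, 432.01], [-1.0, 0.01, 0.01, 29.67], [-0.01, -0.19, -0.98, 1058.0], [0.0, 0.0, 0.0, 1.0]] [[439.1, 0.0, 325.4], [0.0, 439.1, 238.9], [0.0, 0.0, 1.0]]
```

View pics/side1.png

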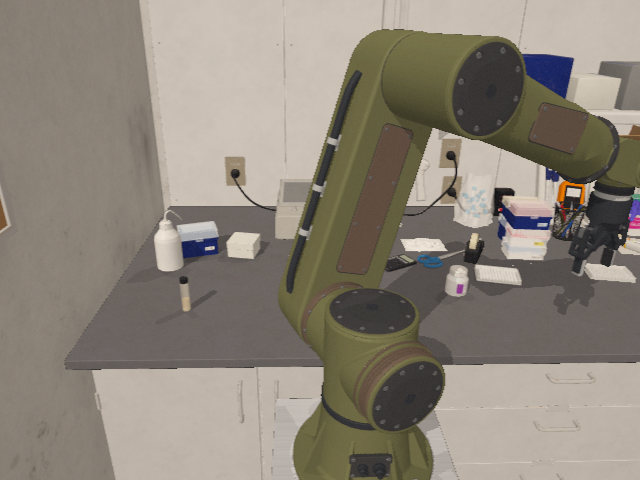

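View pics/top1.png

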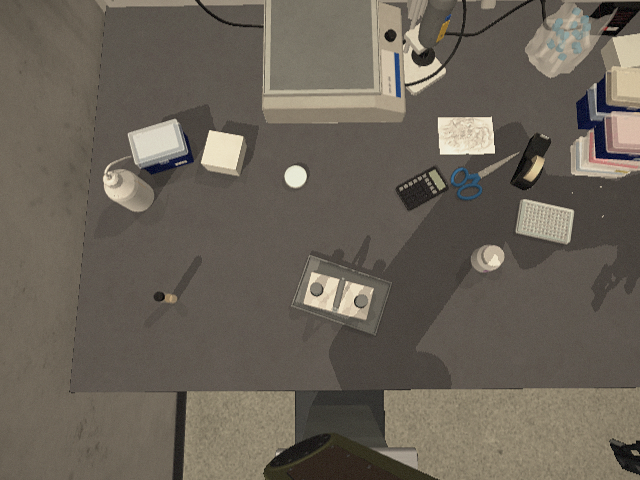

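The top view shows the carrier in its tray at about (340,295), with caps at (317,289) and (361,301) and the handle bar between them. The bystanders (vial at 165,297, dish at 295,176, jar at 487,258) are well clear. The arm hides the carrier in the side view.

```bash
python3 - <<'E'
from h import *
s=pickle.load(open('top1.pkl','rb'));P=cloud(s);I=s['pixels']
cv2.imwrite('pics/crop.png',cv2.resize(I[245:345,280:400,::-1],None,fx=6,fy=6,interpolation=cv2.INTER_CUBIC))
for n,(u,v) in dict(capL=(317,289),capR=(361,301),hand=(340,290),tierL=(330,300),bench=(260,260)).items(): print(n,P[v,u].round(1))
R=P[265:330,295:390].reshape(-1,3)
for lo,hi in [(80,104),(106,130)]:
    q=R[(R[:,2]>lo)&(R[:,2]<hi)]; print(lo,len(q),q.min(0).round(1),q.max(0).round(1),q.mean(0).round(1))
    if lo==80:
        k,lab,c=cv2.kmeans(q[:,:2].astype(np.float32),2,None,(3,50,.1),5,0)[0:3]; print(c, [np.median(q[lab[:,0]==i],0).round(1) for i in (0,1)])
    else:
        print(cv2.minAreaRect(q[:,:2].astype(np.float32)))
E
```

```text
capL [504.9  58.5  94. ]
capR [477.9 -37.2  90.9]
hand [500.3   8.8 119.4]
tierL [483.3  30.4  43. ]
bench [584.4 200.1  -2.7]
80 232 [467.3 -50.4  82.9] [520.6  74.   97.4] [494.   10.2  92.5]
[[508.27365   61.296467]
 [480.51266  -38.33836 ]] [array([509.1,  60.7,  92.4]), array([480. , -39. ,  92.7])]
106 201 [460.5  -2.3 113.7] [528.   24.1 125.4] [493.7  11.6 120.2]
((494.2342529296875, 11.692230224609375), (13.882218360900879, 70.2941665649414), 74.90152740478516)
```

View pics/crop.png

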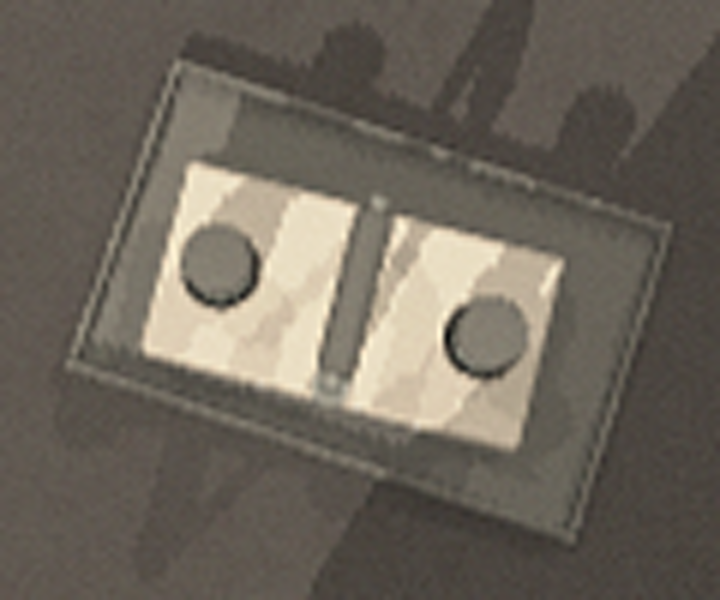

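Checks agree: the caps are 103.4 mm apart (expected 104), and the handle centre (494,12) matches the midpoint of the caps. Carrier yaw is about -15.4°, and both caps are about 11 mm proud. Next I plan the approach.

```bash
cat >> h.py <<'E'
from scipy.spatial.transform import Rotation as Ro
def plan(tgt,yaxis=(0.266,0.964,0)):
    s=state();R=Ro.from_rotvec(s['tool_rot']).as_matrix()
    d=np.array(tgt)-s['ee_pos']
    y=np.array(yaxis)
    best=[]
    for sg in(1,-1):
        v=R.T@(sg*y); best.append(np.arctan2(v[2],v[1]))
    print('t',s['time'],'pos',s['ee_pos'].round(1),'d_world',d.round(1),'d_tool',(R.T@d).round(1),'turns',np.round(best,3),'q',s['joint_pos'].round(2),'F',s['wrist_force'].round(1),'g',round(s['gripper_width'],2)); print(R.round(3))
E
python3 -c "
from h import *
plan([509,61.5,160])"
```

```text
t 0.1 pos [ 242.5 -493.4  241.8] d_world [266.5 554.9 -81.8] d_tool [  82.2 -380.4 -483.9] turns [-2.416  0.726] q [-1.18  0.3   1.52  0.    1.32 -0.07] F [ 0.1 -0.3 -0.2] g 1.0
[[-0.     0.441 -0.897]
 [ 0.001 -0.897 -0.441]
 [-1.    -0.001 -0.   ]]
```

Call:
{"op": "move_arm", "data": {
  "rows": [
    {"dy":-25,"dz":-32,"grip":-1},
    {"dy":-25,"dz":-32,"grip":-1},
    {"dy":-25,"dz":-32,"grip":-1},
    {"dy":-25,"dz":-32,"grip":-1},
    {"dy":-25,"dz":-32,"grip":-1}
  ]
}}

```text
invalid input at $.rows[0]: expected keys dx, dy, dz, turn, grip
```

Call:
{"op": "move_arm", "data": {
  "rows": [
    {"dy":-25,"dz":-32,"grip":-1},
    {"dy":-25,"dz":-32,"grip":-1},
    {"dy":-25,"dz":-32,"grip":-1},
    {"dy":-25,"dz":-32,"grip":-1},
    {"dy":-25,"dz":-32,"grip":-1}
  ]
}}

```text
invalid input at $.rows[0]: expected keys dx, dy, dz, turn, grip
```

Call:
{"op": "move_arm", "data": {
  "rows": [
    {"turn":0.145,"grip":-1},
    {"turn":0.145,"grip":-1},
    {"turn":0.145,"grip":-1},
    {"turn":0.145,"grip":-1},
    {"turn":0.145,"grip":-1}
  ]
}}

```text
invalid input at $.rows[0]: expected keys dx, dy, dz, turn, grip
```

```bash
python3 -c "
from h import *
plan([509,61.5,160])"
```

```text
t 0.1 pos [ 242.5 -493.4  241.8] d_world [266.5 554.9 -81.8] d_tool [  82.2 -380.4 -483.9] turns [-2.416  0.726] q [-1.18  0.3   1.52  0.    1.32 -0.07] F [ 0.1 -0.3 -0.2] g 1.0
[[-0.     0.441 -0.897]
 [ 0.001 -0.897 -0.441]
 [-1.    -0.001 -0.   ]]
```

Call:
{"op": "move_arm", "data": {
  "rows": [
    {"dx":0,"dy":-25,"dz":-32,"turn":0,"grip":-1},
    {"dx":0,"dy":-25,"dz":-32,"turn":0,"grip":-1},
    {"dx":0,"dy":-25,"dz":-32,"turn":0,"grip":-1},
    {"dx":0,"dy":-25,"dz":-32,"turn":0,"grip":-1},
    {"dx":0,"dy":-25,"dz":-32,"turn":0,"grip":-1}
  ]
}}

```text
time: 0.6
ee_pos: [331.2, -307.1, 239.5]
tool_rot: [1.972, 0.456, -1.975]
wrist_force: [1.3, -0.7, 0.2]
gripper_width: 0.148
```

Call:
{"op": "move_arm", "data": {
  "rows": [
    {"dx":0,"dy":-25,"dz":-32,"turn":0,"grip":-1},
    {"dx":0,"dy":-25,"dz":-32,"turn":0,"grip":-1},
    {"dx":0,"dy":-25,"dz":-32,"turn":0,"grip":-1},
    {"dx":0,"dy":-25,"dz":-32,"turn":0,"grip":-1},
    {"dx":0,"dy":-25,"dz":-32,"turn":0,"grip":-1}
  ]
}}

```text
time: 1.1
ee_pos: [422.5, -116.6, 239.6]
tool_rot: [1.972, 0.456, -1.976]
wrist_force: [-0.5, 0.2, 0.1]
gripper_width: 0.001
```

Call:
{"op": "move_arm", "data": {
  "rows": [
    {"dx":0,"dy":0,"dz":0,"turn":0.145,"grip":-1},
    {"dx":0,"dy":0,"dz":0,"turn":0.145,"grip":-1},
    {"dx":0,"dy":0,"dz":0,"turn":0.145,"grip":-1},
    {"dx":0,"dy":0,"dz":0,"turn":0.145,"grip":-1},
    {"dx":0,"dy":0,"dz":0,"turn":0.145,"grip":-1}
  ]
}}

```text
time: 1.6
ee_pos: [423.6, -111.0, 238.5]
tool_rot: [-2.056, 0.298, 2.069]
wrist_force: [-0.5, 0.6, -1.2]
gripper_width: -0.002
```

```bash
python3 -c "
from h import *
plan([509,61.5,160])"
```

```text
t 1.6 pos [ 423.6 -111.   238.5] d_world [ 85.4 172.5 -78.5] d_tool [  79.  -189.4  -32.7] turns [ 3.119 -0.022] q [-0.34  0.05  1.82  0.    1.28  1.52] F [-0.5  0.6 -1.2] g -0.0
[[-0.006 -0.287 -0.958]
 [ 0.006 -0.958  0.287]
 [-1.    -0.004  0.007]]
```

Call:
{"op": "move_arm", "data": {
  "rows": [
    {"dx":0,"dy":-40,"dz":-7,"turn":-0.02,"grip":-1},
    {"dx":0,"dy":-40,"dz":-7,"turn":0,"grip":-1},
    {"dx":0,"dy":-40,"dz":-7,"turn":0,"grip":-1},
    {"dx":0,"dy":-40,"dz":-7,"turn":0,"grip":-1},
    {"dx":0,"dy":-35,"dz":-5,"turn":0,"grip":-1}
  ]
}}

```text
time: 2.1
ee_pos: [510.9, 70.3, 238.2]
tool_rot: [-2.059, 0.291, 2.075]
wrist_force: [1.2, -1.1, 0.3]
gripper_width: -0.0
```

Call:
{"op": "move_arm", "data": {
  "rows": [
    {"dx":0,"dy":0,"dz":0,"turn":0,"grip":-1},
    {"dx":0,"dy":0,"dz":0,"turn":0,"grip":-1}
  ]
}}

```text
time: 2.3
ee_pos: [511.4, 73.7, 237.0]
tool_rot: [-2.06, 0.287, 2.08]
wrist_force: [0.9, 0.2, -0.8]
gripper_width: -0.001
```

```bash
python3 -c "
from h import *
plan([509,61.5,120])
s=save('wrist','w1');print(s['T_tool_cam'].round(2).tolist())"
```

```text
t 2.3 pos [511.4  73.7 237. ] d_world [  -2.4  -12.2 -117. ] d_tool [117.   12.8  -2.3] turns [ 3.131 -0.011] q [0.07 0.23 1.62 0.01 1.3  1.92] F [ 0.9  0.2 -0.8] g -0.0
[[-0.009 -0.276 -0.961]
 [ 0.006 -0.961  0.276]
 [-1.    -0.003  0.01 ]]
[[0.0, -0.3, 0.95, -130.92], [1.0, 0.0, -0.0, 0.06], [-0.0, 0.95, 0.3, -78.29], [0.0, 0.0, 0.0, 1.0]]
```

View pics/w1.png

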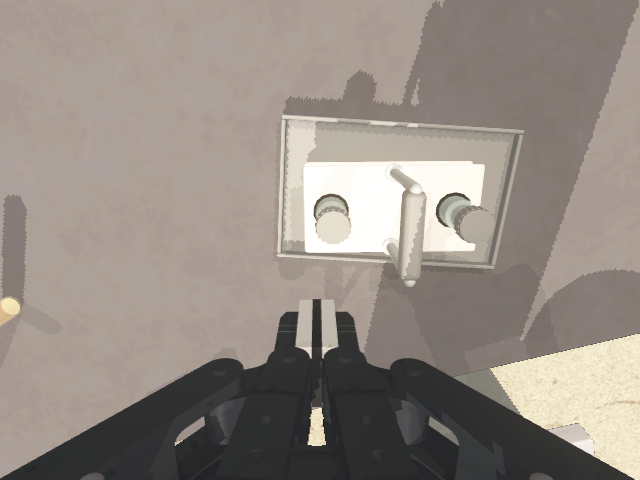

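The wrist view shows the left cap top at (332,226), the right cap top at (474,225) and the bar from about (414,190) to (410,282). I'll measure these with the wrist depth map as a cross-check.

```bash
cat >> h.py <<'E'
def wcloud(s,st):
    T=np.eye(4);T[:3,:3]=Ro.from_rotvec(st['tool_rot']).as_matrix();T[:3,3]=st['ee_pos']
    return cloud(s,T@s['T_tool_cam'])
def meas(P,lo=72,hi=103):
    out={}
    m=((P[...,2]>lo)&(P[...,2]<hi)).astype(np.uint8)
    n,L,st,c=cv2.connectedComponentsWithStats(m)
    for i in range(1,n):
        if st[i,4]>60:
            q=P[L==i]; zt=np.percentile(q[:,2],90); q=q[q[:,2]>zt-3]
            c2,r2=cv2.minEnclosingCircle(q[:,:2].astype(np.float32))
            print('blob',c[i].round(),st[i,4],'ztop',np.median(q[:,2]).round(1),'cen',np.round(c2,1),'r',round(r2,1),'mean',q.mean(0).round(1))
    q=P[(P[...,2]>106)&(P[...,2]<128)]
    if len(q): print('handle',len(q),cv2.minAreaRect(q[:,:2].astype(np.float32)),np.percentile(q[:,2],[50,90]).round(1))
E
python3 - <<'E'
from h import *
st=state(); s=pickle.load(open('w1.pkl','rb')); P=wcloud(s,st)
P[300:]=np.nan
meas(P); print('capL',P[226,332],'capR',P[225,474],'bench',P[60,200])
E
```

```text
blob [403. 180.] 126 ztop 99.5 cen [527.7   4.3] r 3.7 mean [529.    5.3  99.9]
blob [474. 224.] 1219 ztop 92.0 cen [482.  -38.2] r 13.9 mean [482.5 -37.7  92. ]
blob [333. 225.] 1090 ztop 91.7 cen [509.6  62. ] r 13.5 mean [510.1  62.   91.6]
handle 2306 ((495.8826904296875, 11.837779998779297), (14.658132553100586, 71.70201110839844), 74.61001586914062) [119.5 120.8]
capL [510.86506607  62.40440264  91.67977068] capR [483.69767756 -36.10817383  92.61622456] bench [657.63650284 135.5986957   -1.00796666]
```

Call:
{"op": "move_arm", "data": {
  "rows": [
    {"dx":22,"dy":6,"dz":-1,"turn":-0.01,"grip":-1},
    {"dx":25,"dy":6,"dz":-1,"turn":0,"grip":-1},
    {"dx":25,"dy":0,"dz":0,"turn":0,"grip":-1},
    {"dx":20,"dy":0,"dz":0,"turn":0,"grip":-1},
    {"dx":8,"dy":0,"dz":0,"turn":0,"grip":-1}
  ]
}}

```text
time: 2.85
ee_pos: [508.4, 56.6, 135.8]
tool_rot: [-2.066, 0.282, 2.078]
wrist_force: [-0.8, -1.0, 0.9]
gripper_width: 0.0
```

Call:
{"op": "move_arm", "data": {
  "rows": [
    {"dx":0,"dy":0,"dz":0,"turn":0,"grip":-1},
    {"dx":0,"dy":0,"dz":0,"turn":0,"grip":-1}
  ]
}}

```text
time: 3.05
ee_pos: [508.1, 55.3, 136.0]
tool_rot: [-2.064, 0.284, 2.078]
wrist_force: [-0.3, -0.2, 0.5]
gripper_width: -0.003
```

```bash
python3 -c "
from h import *
plan([509.5,61.8,108])
s=save('wrist','w2')"
```

```text
t 3.05 pos [508.1  55.3 136. ] d_world [  1.4   6.5 -28. ] d_tool [28.  -6.5  0.2] turns [ 3.133 -0.008] q [0.03 0.33 1.74 0.01 1.07 1.88] F [-0.3 -0.2  0.5] g -0.0
[[-0.006 -0.274 -0.962]
 [ 0.005 -0.962  0.274]
 [-1.    -0.004  0.007]]
```

View pics/w2.png

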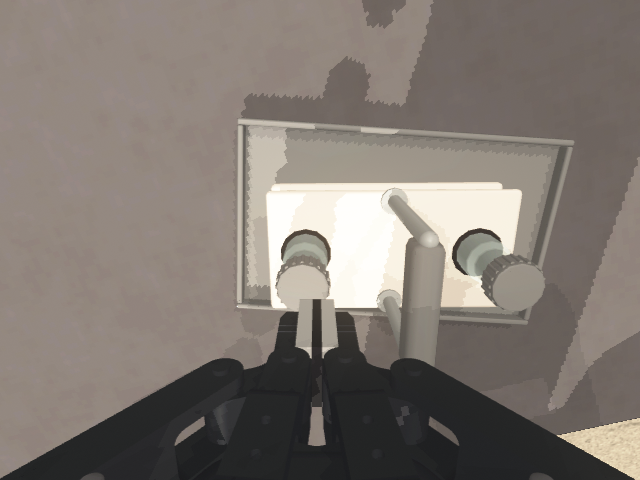

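The left cap (302,285) sits just ahead of the shut fingertips (317,300), and the bar is to the right of the fingers. Before going down I check how far the shut linkage sticks out sideways, against the bar.

```bash
python3 - <<'E'
from h import *
s=pickle.load(open('w2.pkl','rb')); P=cloud(s,s['T_tool_cam']); 
m=np.isfinite(P[...,0])&(P[...,0]<18)&(abs(P[...,2])<40)&(s['pixels'].max(-1)<75)
for a in range(-90,20,8):
    q=P[m&(P[...,0]>=a)&(P[...,0]<a+8)]
    if len(q): print(a,len(q),q.min(0).round(),q.max(0).round())
print(P[303,305],P[303,328])
E
```

```text
-82 2309 [-79. -56. -20.] [-74.  56. -14.]
-74 12155 [-74. -61. -20.] [-66.  61.  -5.]
-66 12038 [-66. -55. -20.] [-58.  56.   4.]
-58 7321 [-58. -49. -19.] [-50.  49.   8.]
-50 9294 [-50. -43. -15.] [-42.  43.   9.]
-42 4998 [-42. -36. -16.] [-34.  37.  11.]
-34 1405 [-34. -30. -15.] [-26.  30.   9.]
-26 631 [-26. -14. -13.] [-18.  14.  11.]
-18 590 [-18. -14. -13.] [-10.  14.  -7.]
-10 479 [-10. -14. -13.] [-2. 13. -7.]
-2 338 [ -2. -13. -13.] [ 6. 13. -7.]
6 9 [  6.  -1. -12.] [  7.   1. -12.]
[  3.74830252  -4.26384264 -12.16511813] [  3.21764224   4.36421566 -12.43163716]
```

Clearance to the bar is at least 10 mm with the cap home, so I go down.

Call:
{"op": "move_arm", "data": {
  "rows": [
    {"dx":7,"dy":-6,"dz":0,"turn":-0.008,"grip":-1},
    {"dx":8,"dy":0,"dz":0,"turn":0,"grip":-1},
    {"dx":8,"dy":0,"dz":0,"turn":0,"grip":-1},
    {"dx":0,"dy":0,"dz":0,"turn":0,"grip":-1},
    {"dx":0,"dy":0,"dz":0,"turn":0,"grip":-1}
  ]
}}

```text
time: 3.6
ee_pos: [510.6, 62.1, 112.9]
tool_rot: [-2.072, 0.274, 2.079]
wrist_force: [0.4, 0.1, 0.5]
gripper_width: -0.004
```

```bash
python3 -c "
from h import *
plan([509.5,61.8,94])"
```

```text
t 3.6 pos [510.6  62.1 112.9] d_world [ -1.1  -0.3 -18.9] d_tool [18.9  0.6  0.9] turns [-3.14e+00  1.00e-03] q [0.05 0.37 1.75 0.01 1.02 1.88] F [0.4 0.1 0.5] g -0.0
[[-0.003 -0.265 -0.964]
 [ 0.006 -0.964  0.265]
 [-1.    -0.005  0.004]]
```

Call:
{"op": "move_arm", "data": {
  "rows": [
    {"dx":3,"dy":0,"dz":1,"turn":0,"grip":-1},
    {"dx":3,"dy":0,"dz":0,"turn":0,"grip":-1},
    {"dx":2,"dy":0,"dz":0,"turn":0,"grip":-1}
  ]
}}

```text
time: 3.9
ee_pos: [509.8, 62.4, 104.8]
tool_rot: [-2.073, 0.274, 2.078]
wrist_force: [-0.9, -0.7, 0.2]
gripper_width: 0.0
```

Call:
{"op": "move_arm", "data": {
  "rows": [
    {"dx":2,"dy":0,"dz":0,"turn":0,"grip":-1},
    {"dx":2,"dy":0,"dz":0,"turn":0,"grip":-1}
  ]
}}

```text
time: 4.1
ee_pos: [509.9, 62.4, 101.0]
tool_rot: [-2.074, 0.274, 2.078]
wrist_force: [-2.5, 0.5, 6.2]
gripper_width: -0.001
```

Call:
{"op": "move_arm", "data": {
  "rows": [
    {"dx":2,"dy":0,"dz":0,"turn":0,"grip":-1},
    {"dx":2,"dy":0,"dz":0,"turn":0,"grip":-1}
  ]
}}

```text
time: 4.3
ee_pos: [509.9, 62.4, 97.5]
tool_rot: [-2.074, 0.274, 2.078]
wrist_force: [-3.6, -0.8, 7.2]
gripper_width: -0.003
```

The cap slides at about 6–7 N, as specified. Next I press on to the stop.

Call:
{"op": "move_arm", "data": {
  "rows": [
    {"dx":2,"dy":0,"dz":0,"turn":0,"grip":-1}
  ]
}}

```text
time: 4.4
ee_pos: [509.9, 62.4, 95.7]
tool_rot: [-2.074, 0.274, 2.078]
wrist_force: [-3.7, -0.1, 6.5]
gripper_width: 0.003
```

Call:
{"op": "move_arm", "data": {
  "rows": [
    {"dx":1.5,"dy":0,"dz":0,"turn":0,"grip":-1}
  ]
}}

```text
time: 4.5
ee_pos: [509.9, 62.4, 94.5]
tool_rot: [-2.074, 0.274, 2.078]
wrist_force: [-3.5, -0.2, 5.6]
gripper_width: -0.0
```

Call:
{"op": "move_arm", "data": {
  "rows": [
    {"dx":1,"dy":0,"dz":0,"turn":0,"grip":-1}
  ]
}}

```text
time: 4.6
ee_pos: [509.9, 62.4, 93.7]
tool_rot: [-2.074, 0.274, 2.077]
wrist_force: [-2.5, -0.5, 5.0]
gripper_width: 0.002
```

Call:
{"op": "move_arm", "data": {
  "rows": [
    {"dx":1,"dy":0,"dz":0,"turn":0,"grip":-1}
  ]
}}

```text
time: 4.7
ee_pos: [509.9, 62.4, 93.0]
tool_rot: [-2.074, 0.274, 2.077]
wrist_force: [-3.1, 0.6, 10.0]
gripper_width: 0.001
```

Call:
{"op": "move_arm", "data": {
  "rows": [
    {"dx":1,"dy":0,"dz":0,"turn":0,"grip":-1}
  ]
}}

```text
time: 4.8
ee_pos: [510.1, 62.4, 92.9]
tool_rot: [-2.075, 0.274, 2.077]
wrist_force: [-8.6, -0.5, 20.3]
gripper_width: 0.0
```

Call:
{"op": "move_arm", "data": {
  "rows": [
    {"dx":1,"dy":0,"dz":0,"turn":0,"grip":-1}
  ]
}}

```text
time: 4.9
ee_pos: [510.2, 62.4, 92.9]
tool_rot: [-2.075, 0.274, 2.076]
wrist_force: [-8.1, -0.6, 17.4]
gripper_width: 0.0
```

At z 92.9 the tool stops and the force rises to 20 N, which is the expected stop height (82 + 11 mm). The left cap is home. Next I go up, over the bar, to the right cap.

Call:
{"op": "move_arm", "data": {
  "rows": [
    {"dx":-5,"dy":0,"dz":0,"turn":0,"grip":-1},
    {"dx":-20,"dy":0,"dz":0,"turn":0,"grip":-1},
    {"dx":-20,"dy":0,"dz":0,"turn":0,"grip":-1},
    {"dx":-25,"dy":0,"dz":0,"turn":0,"grip":-1},
    {"dx":-10,"dy":0,"dz":0,"turn":0,"grip":-1}
  ]
}}

```text
time: 5.4
ee_pos: [509.6, 61.8, 174.6]
tool_rot: [-2.073, 0.275, 2.079]
wrist_force: [0.3, 0.2, 0.2]
gripper_width: 0.0
```

Call:
{"op": "move_arm", "data": {
  "rows": [
    {"dx":-5,"dy":20,"dz":0,"turn":0,"grip":-1},
    {"dx":0,"dy":25,"dz":0,"turn":0,"grip":-1},
    {"dx":0,"dy":25,"dz":0,"turn":0,"grip":-1},
    {"dx":0,"dy":20,"dz":0,"turn":0,"grip":-1},
    {"dx":0,"dy":8,"dz":0,"turn":0,"grip":-1}
  ]
}}

```text
time: 5.9
ee_pos: [483.1, -34.8, 179.0]
tool_rot: [-2.076, 0.272, 2.078]
wrist_force: [0.9, 0.3, 0.2]
gripper_width: -0.002
```

Call:
{"op": "move_arm", "data": {
  "rows": [
    {"dx":0,"dy":0,"dz":0,"turn":0,"grip":-1},
    {"dx":0,"dy":0,"dz":0,"turn":0,"grip":-1}
  ]
}}

```text
time: 6.1
ee_pos: [483.0, -34.9, 178.5]
tool_rot: [-2.074, 0.273, 2.078]
wrist_force: [0.6, -0.3, 0.2]
gripper_width: -0.001
```

```bash
python3 -c "
from h import *
plan([481.3,-38.3,112])
st=state();s=save('wrist','w3');P=wcloud(s,st);P[298:]=np.nan;meas(P)
s=save('top','top2');meas(cloud(s)[265:330,295:390])"
```

```text
t 6.1 pos [483.  -34.9 178.5] d_world [ -1.7  -3.4 -66.5] d_tool [66.5  4.1  0.6] turns [-3.14e+00  2.00e-03] q [-0.15  0.22  1.78  0.01  1.15  1.68] F [ 0.6 -0.3  0.2] g -0.0
[[-0.001 -0.264 -0.964]
 [ 0.006 -0.964  0.264]
 [-1.    -0.005  0.002]]
blob [236. 200.] 212 ztop 99.9 cen [527.    2.3] r 3.8 mean [527.8   0.7 100.2]
blob [156. 249.] 1597 ztop 81.2 cen [509.5  62. ] r 13.8 mean [510.1  61.3  81.1]
blob [323. 255.] 1671 ztop 92.0 cen [482.  -38.2] r 13.6 mean [482.5 -38.2  92. ]
handle 2680 ((505.08819580078125, 9.310025215148926), (14.477779388427734, 52.795936584472656), 74.72975158691406) [119.5 120.8]
blob [21. 23.] 112 ztop 82.7 cen [509.1  62.2] r 12.7 mean [508.2  61.3  82.9]
handle 10 ((467.95269775390625, 23.061840057373047), (2.1025636196136475, 14.441192626953125), 89.68476867675781) [119.6 120.3]
```

View pics/w3.png

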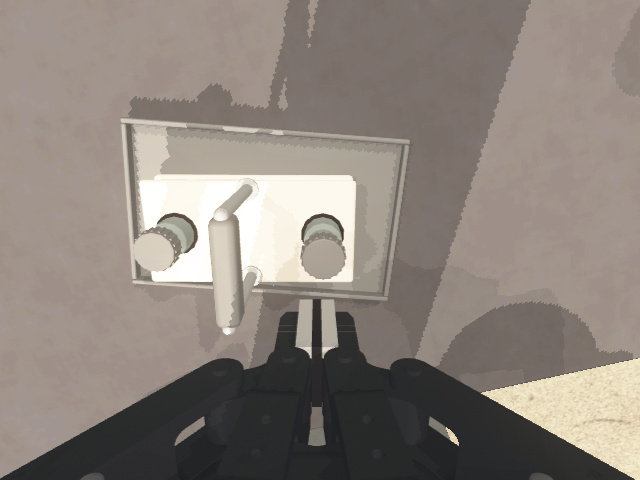

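The left cap (156,249) now measures 81–83 mm, so it is home and the carrier hasn't shifted. The right cap (323,255) is still at 92 mm.

Call:
{"op": "move_arm", "data": {
  "rows": [
    {"dx":15,"dy":3,"dz":0,"turn":0,"grip":-1},
    {"dx":20,"dy":0,"dz":0,"turn":0,"grip":-1},
    {"dx":15,"dy":0,"dz":0,"turn":0,"grip":-1},
    {"dx":8,"dy":0,"dz":0,"turn":0,"grip":-1},
    {"dx":0,"dy":0,"dz":0,"turn":0,"grip":-1}
  ]
}}

```text
time: 6.7
ee_pos: [483.5, -34.1, 119.0]
tool_rot: [-2.079, 0.268, 2.079]
wrist_force: [-0.0, -0.9, 0.6]
gripper_width: 0.004
```

Call:
{"op": "move_arm", "data": {
  "rows": [
    {"dx":0,"dy":0,"dz":0,"turn":0,"grip":-1}
  ]
}}

```text
time: 6.8
ee_pos: [483.7, -33.8, 119.3]
tool_rot: [-2.079, 0.267, 2.079]
wrist_force: [0.2, 0.2, 0.3]
gripper_width: -0.002
```

Call:
{"op": "move_arm", "data": {
  "rows": [
    {"dx":4,"dy":5,"dz":1,"turn":0,"grip":-1},
    {"dx":3,"dy":0,"dz":0,"turn":0,"grip":-1},
    {"dx":3,"dy":0,"dz":0,"turn":0,"grip":-1}
  ]
}}

```text
time: 7.1
ee_pos: [482.2, -38.6, 110.4]
tool_rot: [-2.083, 0.267, 2.076]
wrist_force: [0.2, -0.2, -0.2]
gripper_width: -0.001
```

Call:
{"op": "move_arm", "data": {
  "rows": [
    {"dx":1,"dy":0,"dz":0,"turn":0,"grip":-1}
  ]
}}

```text
time: 7.2
ee_pos: [482.1, -38.7, 109.2]
tool_rot: [-2.083, 0.267, 2.076]
wrist_force: [-0.2, -0.3, 0.2]
gripper_width: -0.001
```

Call:
{"op": "move_arm", "data": {
  "rows": [
    {"dx":2,"dy":0,"dz":0,"turn":0,"grip":-1},
    {"dx":2,"dy":0,"dz":0,"turn":0,"grip":-1},
    {"dx":2,"dy":0,"dz":0,"turn":0,"grip":-1}
  ]
}}

```text
time: 7.5
ee_pos: [482.4, -38.8, 103.1]
tool_rot: [-2.083, 0.268, 2.075]
wrist_force: [-2.2, -0.4, 5.8]
gripper_width: -0.0
```

Call:
{"op": "move_arm", "data": {
  "rows": [
    {"dx":2,"dy":0,"dz":0,"turn":0,"grip":-1},
    {"dx":2,"dy":0,"dz":0,"turn":0,"grip":-1}
  ]
}}

```text
time: 7.7
ee_pos: [482.4, -38.8, 99.4]
tool_rot: [-2.084, 0.268, 2.075]
wrist_force: [-3.2, -0.2, 6.3]
gripper_width: -0.002
```

Call:
{"op": "move_arm", "data": {
  "rows": [
    {"dx":2,"dy":0,"dz":0,"turn":0,"grip":-1},
    {"dx":2,"dy":0,"dz":0,"turn":0,"grip":-1}
  ]
}}

```text
time: 7.9
ee_pos: [482.4, -38.8, 95.8]
tool_rot: [-2.084, 0.268, 2.075]
wrist_force: [-3.5, 0.7, 6.5]
gripper_width: 0.0
```

Call:
{"op": "move_arm", "data": {
  "rows": [
    {"dx":1,"dy":0,"dz":0,"turn":0,"grip":-1}
  ]
}}

```text
time: 8.0
ee_pos: [482.4, -38.8, 94.8]
tool_rot: [-2.083, 0.268, 2.076]
wrist_force: [-2.7, -0.9, 6.2]
gripper_width: -0.001
```

Call:
{"op": "move_arm", "data": {
  "rows": [
    {"dx":1,"dy":0,"dz":0,"turn":0,"grip":-1},
    {"dx":1,"dy":0,"dz":0,"turn":0,"grip":-1}
  ]
}}

```text
time: 8.2
ee_pos: [482.4, -38.8, 93.2]
tool_rot: [-2.084, 0.268, 2.076]
wrist_force: [-3.0, -1.0, 6.4]
gripper_width: -0.0
```

Call:
{"op": "move_arm", "data": {
  "rows": [
    {"dx":1,"dy":0,"dz":0,"turn":0,"grip":-1}
  ]
}}

```text
time: 8.3
ee_pos: [482.6, -38.8, 92.9]
tool_rot: [-2.084, 0.268, 2.075]
wrist_force: [-7.4, -0.2, 19.2]
gripper_width: -0.002
```

Call:
{"op": "move_arm", "data": {
  "rows": [
    {"dx":1,"dy":0,"dz":0,"turn":0,"grip":-1}
  ]
}}

```text
time: 8.4
ee_pos: [482.7, -38.9, 92.9]
tool_rot: [-2.085, 0.268, 2.075]
wrist_force: [-10.1, 1.2, 21.7]
gripper_width: 0.001
```

The right cap is home too, with the same stop height (92.9) at about 20 N. I go up, then over the middle with the jaws part open.

Call:
{"op": "move_arm", "data": {
  "rows": [
    {"dx":0,"dy":0,"dz":0,"turn":0,"grip":-1},
    {"dx":-8,"dy":0,"dz":0,"turn":0,"grip":-1},
    {"dx":-25,"dy":0,"dz":0,"turn":0,"grip":-1},
    {"dx":-30,"dy":0,"dz":0,"turn":0,"grip":-1},
    {"dx":-25,"dy":0,"dz":0,"turn":0,"grip":-1}
  ]
}}

```text
time: 8.9
ee_pos: [480.8, -39.0, 182.1]
tool_rot: [-2.078, 0.268, 2.081]
wrist_force: [-0.5, -0.7, -0.6]
gripper_width: 0.001
```

Call:
{"op": "move_arm", "data": {
  "rows": [
    {"dx":0,"dy":-20,"dz":0,"turn":0,"grip":0.1},
    {"dx":0,"dy":-22,"dz":0,"turn":0,"grip":0.1},
    {"dx":0,"dy":-10,"dz":0,"turn":0,"grip":0.1},
    {"dx":0,"dy":0,"dz":0,"turn":0,"grip":0.1},
    {"dx":0,"dy":0,"dz":0,"turn":0,"grip":0.1}
  ]
}}

```text
time: 9.4
ee_pos: [495.9, 12.0, 187.9]
tool_rot: [-2.086, 0.268, 2.073]
wrist_force: [1.1, -0.4, -0.5]
gripper_width: 0.551
```

```bash
python3 -c "
from h import *
plan([495.2,11.8,104])
st=state();s=save('wrist','w4');P=wcloud(s,st);P[290:]=np.nan;meas(P)"
```

```text
t 9.4 pos [495.9  12.  187.9] d_world [ -0.7  -0.2 -83.9] d_tool [83.9  0.9  1.1] turns [-3.134  0.008] q [-0.05  0.23  1.74  0.01  1.16  1.78] F [ 1.1 -0.4 -0.5] g 0.55
[[ 0.007 -0.258 -0.966]
 [ 0.004 -0.966  0.258]
 [-1.    -0.006 -0.005]]
blob [318. 196.] 117 ztop 100.3 cen [528.5   3. ] r 3.4 mean [529.8   3.  100.4]
blob [237. 246.] 1412 ztop 81.2 cen [509.6  62.1] r 13.7 mean [510.   61.7  81.1]
blob [398. 248.] 1425 ztop 81.1 cen [482.  -37.9] r 13.6 mean [482.5 -37.9  81.1]
handle 2107 ((507.59197998046875, 8.674507141113281), (13.787864685058594, 47.85744857788086), 74.75957489013672) [119.7 120.8]
```

View pics/w4.png

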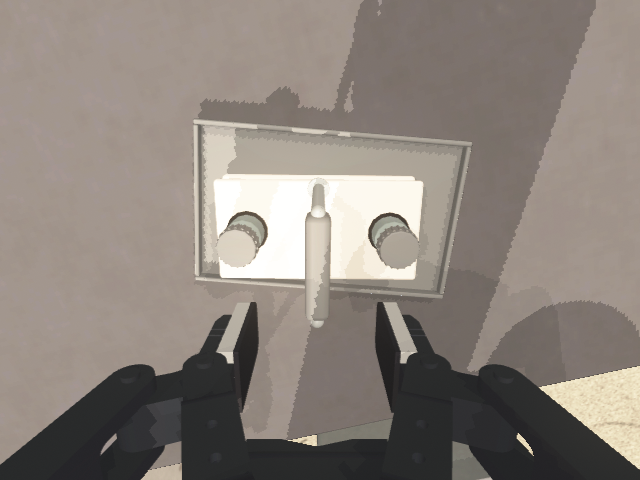

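Both caps now read 81 mm (home), and the bar (318,270) is centred between the open pads. I lower the tool so the grasp point is at bar height.

Call:
{"op": "move_arm", "data": {
  "rows": [
    {"dx":20,"dy":0,"dz":0,"turn":0.008,"grip":0.1},
    {"dx":20,"dy":0,"dz":0,"turn":0,"grip":0.1},
    {"dx":18,"dy":0,"dz":0,"turn":0,"grip":0.1},
    {"dx":10,"dy":0,"dz":0,"turn":0,"grip":0.1},
    {"dx":0,"dy":0,"dz":0,"turn":0,"grip":0.1}
  ]
}}

```text
time: 9.95
ee_pos: [495.9, 9.0, 117.6]
tool_rot: [-2.079, 0.28, 2.067]
wrist_force: [0.2, -0.5, 0.0]
gripper_width: 0.553
```

```bash
python3 -c "
from h import *
plan([495.6,11.9,104])"
```

```text
t 9.95 pos [495.9   9.  117.6] d_world [ -0.3   2.9 -13.6] d_tool [13.6 -2.7  1.1] turns [ 3.138 -0.004] q [-0.06  0.32  1.8   0.01  1.01  1.78] F [ 0.2 -0.5  0. ] g 0.55
[[ 0.007 -0.27  -0.963]
 [ 0.004 -0.963  0.27 ]
 [-1.    -0.006 -0.005]]
```

Call:
{"op": "move_arm", "data": {
  "rows": [
    {"dx":7,"dy":-2.5,"dz":1,"turn":0,"grip":0.1},
    {"dx":6,"dy":0,"dz":0,"turn":0,"grip":0.1},
    {"dx":0,"dy":0,"dz":0,"turn":0,"grip":0.1},
    {"dx":0,"dy":0,"dz":0,"turn":0,"grip":0.1}
  ]
}}

```text
time: 10.35
ee_pos: [496.4, 11.4, 105.3]
tool_rot: [-2.081, 0.28, 2.064]
wrist_force: [0.1, -0.7, 1.1]
gripper_width: 0.551
```

```bash
python3 -c "
from h import *
plan([495.6,11.9,104]);save('wrist','w5')"
```

```text
t 10.35 pos [496.4  11.4 105.3] d_world [-0.8  0.5 -1.3] d_tool [ 1.3 -0.2  0.9] turns [ 3.137 -0.004] q [-0.05  0.34  1.81  0.01  0.98  1.79] F [ 0.1 -0.7  1.1] g 0.55
[[ 0.009 -0.27  -0.963]
 [ 0.004 -0.963  0.27 ]
 [-1.    -0.006 -0.007]]
```

View pics/w5.png

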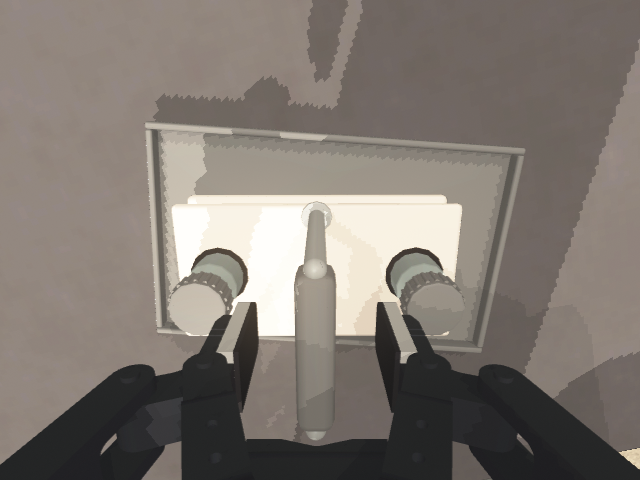

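The bar (315,350) lies midway between the pads (245 and 385) and parallel to them. I close the jaws.

Call:
{"op": "move_arm", "data": {
  "rows": [
    {"dx":1,"dy":0,"dz":1,"turn":0,"grip":-1},
    {"dx":0,"dy":0,"dz":0,"turn":0,"grip":-1},
    {"dx":0,"dy":0,"dz":0,"turn":0,"grip":-1},
    {"dx":0,"dy":0,"dz":0,"turn":0,"grip":-1},
    {"dx":0,"dy":0,"dz":0,"turn":0,"grip":-1}
  ]
}}

```text
time: 10.9
ee_pos: [495.7, 11.8, 104.9]
tool_rot: [-2.083, 0.28, 2.063]
wrist_force: [0.7, 1.0, -0.8]
gripper_width: 0.155
```

Call:
{"op": "move_arm", "data": {
  "rows": [
    {"dx":0,"dy":0,"dz":0,"turn":0,"grip":-1},
    {"dx":0,"dy":0,"dz":0,"turn":0,"grip":-1},
    {"dx":-3,"dy":0,"dz":0,"turn":0,"grip":-1},
    {"dx":-4,"dy":0,"dz":0,"turn":0,"grip":-1},
    {"dx":-4,"dy":0,"dz":0,"turn":0,"grip":-1}
  ]
}}

```text
time: 11.4
ee_pos: [494.7, 11.8, 115.6]
tool_rot: [-2.08, 0.28, 2.066]
wrist_force: [-0.8, -0.2, -3.0]
gripper_width: 0.152
```

Call:
{"op": "move_arm", "data": {
  "rows": [
    {"dx":-6,"dy":0,"dz":0,"turn":0,"grip":-1},
    {"dx":-8,"dy":0,"dz":0,"turn":0,"grip":-1},
    {"dx":-10,"dy":0,"dz":0,"turn":0,"grip":-1},
    {"dx":-10,"dy":0,"dz":0,"turn":0,"grip":-1},
    {"dx":-10,"dy":0,"dz":0,"turn":0,"grip":-1}
  ]
}}

```text
time: 11.9
ee_pos: [494.1, 11.6, 163.3]
tool_rot: [-2.079, 0.28, 2.067]
wrist_force: [-0.2, -0.8, -3.6]
gripper_width: 0.152
```

Call:
{"op": "move_arm", "data": {
  "rows": [
    {"dx":-10,"dy":0,"dz":0,"turn":0,"grip":-1},
    {"dx":-10,"dy":0,"dz":0,"turn":0,"grip":-1},
    {"dx":-10,"dy":0,"dz":0,"turn":0,"grip":-1},
    {"dx":-8,"dy":0,"dz":0,"turn":0,"grip":-1},
    {"dx":-4,"dy":0,"dz":0,"turn":0,"grip":-1}
  ]
}}

```text
time: 12.4
ee_pos: [494.1, 11.4, 210.7]
tool_rot: [-2.082, 0.28, 2.064]
wrist_force: [-0.2, 0.3, -4.1]
gripper_width: 0.15
```

```bash
python3 - <<'E'
from h import *
plan([495,12,200])
st=state();s=save('wrist','w6');P=wcloud(s,st);P[295:]=np.nan
t=s=save('top','top3')
E
```

```text
t 12.4 pos [494.1  11.4 210.7] d_world [  0.9   0.6 -10.7] d_tool [10.7 -0.8 -0.6] turns [ 3.137 -0.004] q [-0.05  0.2   1.72  0.    1.21  1.79] F [-0.2  0.3 -4.1] g 0.15
[[ 0.009 -0.27  -0.963]
 [ 0.004 -0.963  0.27 ]
 [-1.    -0.006 -0.008]]
```

View pics/w6.png

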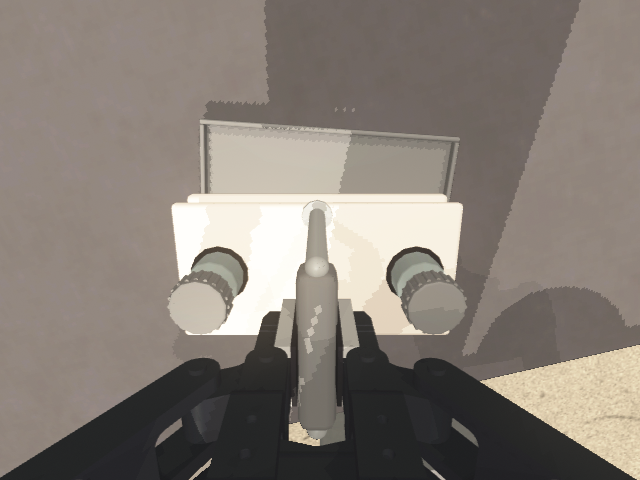

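The carrier hangs from the bar, clear of the tray, with the tiers square in the view (caps at 200,305 and 437,305). I hold it still for about 4 s.

Call:
{"op": "move_arm", "data": {
  "rows": [
    {"dx":0,"dy":0,"dz":0,"turn":0,"grip":-1},
    {"dx":0,"dy":0,"dz":0,"turn":0,"grip":-1},
    {"dx":0,"dy":0,"dz":0,"turn":0,"grip":-1},
    {"dx":0,"dy":0,"dz":0,"turn":0,"grip":-1},
    {"dx":0,"dy":0,"dz":0,"turn":0,"grip":-1}
  ]
}}

```text
time: 13.0
ee_pos: [493.5, 11.4, 208.6]
tool_rot: [-2.079, 0.28, 2.067]
wrist_force: [0.5, 0.5, -5.0]
gripper_width: 0.151
```

Call:
{"op": "move_arm", "data": {
  "rows": [
    {"dx":0,"dy":0,"dz":0,"turn":0,"grip":-1},
    {"dx":0,"dy":0,"dz":0,"turn":0,"grip":-1},
    {"dx":0,"dy":0,"dz":0,"turn":0,"grip":-1},
    {"dx":0,"dy":0,"dz":0,"turn":0,"grip":-1},
    {"dx":0,"dy":0,"dz":0,"turn":0,"grip":-1}
  ]
}}

```text
time: 13.5
ee_pos: [493.5, 11.4, 208.4]
tool_rot: [-2.079, 0.28, 2.068]
wrist_force: [-0.6, 0.8, -3.6]
gripper_width: 0.152
```

Call:
{"op": "move_arm", "data": {
  "rows": [
    {"dx":0,"dy":0,"dz":0,"turn":0,"grip":-1},
    {"dx":0,"dy":0,"dz":0,"turn":0,"grip":-1},
    {"dx":0,"dy":0,"dz":0,"turn":0,"grip":-1},
    {"dx":0,"dy":0,"dz":0,"turn":0,"grip":-1},
    {"dx":0,"dy":0,"dz":0,"turn":0,"grip":-1}
  ]
}}

```text
time: 14.0
ee_pos: [493.5, 11.4, 208.5]
tool_rot: [-2.079, 0.28, 2.067]
wrist_force: [0.2, 0.0, -3.6]
gripper_width: 0.151
```

Call:
{"op": "move_arm", "data": {
  "rows": [
    {"dx":0,"dy":0,"dz":0,"turn":0,"grip":-1},
    {"dx":0,"dy":0,"dz":0,"turn":0,"grip":-1},
    {"dx":0,"dy":0,"dz":0,"turn":0,"grip":-1},
    {"dx":0,"dy":0,"dz":0,"turn":0,"grip":-1},
    {"dx":0,"dy":0,"dz":0,"turn":0,"grip":-1}
  ]
}}

```text
time: 14.5
ee_pos: [493.5, 11.4, 208.5]
tool_rot: [-2.079, 0.28, 2.067]
wrist_force: [-0.2, 0.0, -3.8]
gripper_width: 0.154
```

Call:
{"op": "move_arm", "data": {
  "rows": [
    {"dx":0,"dy":0,"dz":0,"turn":0,"grip":-1},
    {"dx":0,"dy":0,"dz":0,"turn":0,"grip":-1},
    {"dx":0,"dy":0,"dz":0,"turn":0,"grip":-1},
    {"dx":0,"dy":0,"dz":0,"turn":0,"grip":-1},
    {"dx":0,"dy":0,"dz":0,"turn":0,"grip":-1}
  ]
}}

```text
time: 15.0
ee_pos: [493.5, 11.4, 208.5]
tool_rot: [-2.079, 0.28, 2.067]
wrist_force: [0.0, -0.0, -3.6]
gripper_width: 0.155
```

Call:
{"op": "move_arm", "data": {
  "rows": [
    {"dx":0,"dy":0,"dz":0,"turn":0,"grip":-1},
    {"dx":0,"dy":0,"dz":0,"turn":0,"grip":-1},
    {"dx":0,"dy":0,"dz":0,"turn":0,"grip":-1},
    {"dx":0,"dy":0,"dz":0,"turn":0,"grip":-1},
    {"dx":0,"dy":0,"dz":0,"turn":0,"grip":-1}
  ]
}}

```text
time: 15.5
ee_pos: [493.5, 11.4, 208.5]
tool_rot: [-2.079, 0.28, 2.067]
wrist_force: [0.6, -0.5, -3.8]
gripper_width: 0.151
```

Call:
{"op": "move_arm", "data": {
  "rows": [
    {"dx":0,"dy":0,"dz":0,"turn":0,"grip":-1},
    {"dx":0,"dy":0,"dz":0,"turn":0,"grip":-1},
    {"dx":0,"dy":0,"dz":0,"turn":0,"grip":-1},
    {"dx":0,"dy":0,"dz":0,"turn":0,"grip":-1},
    {"dx":0,"dy":0,"dz":0,"turn":0,"grip":-1}
  ]
}}

```text
time: 16.0
ee_pos: [493.5, 11.4, 208.5]
tool_rot: [-2.079, 0.28, 2.067]
wrist_force: [-1.1, -0.7, -4.0]
gripper_width: 0.154
```

Call:
{"op": "move_arm", "data": {
  "rows": [
    {"dx":0,"dy":0,"dz":0,"turn":0,"grip":-1},
    {"dx":0,"dy":0,"dz":0,"turn":0,"grip":-1},
    {"dx":0,"dy":0,"dz":0,"turn":0,"grip":-1},
    {"dx":0,"dy":0,"dz":0,"turn":0,"grip":-1},
    {"dx":0,"dy":0,"dz":0,"turn":0,"grip":-1}
  ]
}}

```text
time: 16.5
ee_pos: [493.5, 11.4, 208.5]
tool_rot: [-2.079, 0.28, 2.067]
wrist_force: [0.7, 0.1, -4.5]
gripper_width: 0.152
```

```bash
python3 - <<'E'
from h import *
st=state();s=save('wrist','w7');P=wcloud(s,st);P[298:]=np.nan
plan([495,12,200])
# caps
meas(P,182,196)
# upper tier plane: white pixels near 145
m=np.isfinite(P[...,2])&(P[...,2]>125)&(P[...,2]<165)&(s['pixels'].min(-1)>190)
q=P[m]; A=np.c_[q[:,:2],np.ones(len(q))]; c=np.linalg.lstsq(A,q[:,2],rcond=None)[0]
print(len(q),'tier z',np.median(q[:,2]),'tilt rad',np.hypot(*c[:2]))
a=pickle.load(open('top1.pkl','rb'))['pixels'];b=save('top','top4')['pixels']
d=np.abs(a.astype(int)-b).max(-1)
for n,(u,v) in dict(vial=(165,297),dish=(295,176),jar=(487,258)).items(): print(n,d[v-18:v+18,u-18:u+18].mean().round(1))
E
```

```text
t 16.55 pos [493.5  11.4 208.5] d_world [ 1.5  0.6 -8.5] d_tool [ 8.5 -0.9 -1.2] turns [ 3.137 -0.004] q [-0.05  0.2   1.72  0.    1.21  1.79] F [-0.1  0.8 -4.4] g 0.15
[[ 0.006 -0.27  -0.963]
 [ 0.004 -0.963  0.27 ]
 [-1.    -0.005 -0.005]]
blob [317. 233.] 179 ztop 194.4 cen [525.7   2.4] r 3.7 mean [527.3   2.1 194.1]
blob [197. 289.] 820 ztop 184.8 cen [511.6  60.5] r 12.6 mean [515.6  58.7 184.7]
blob [437. 290.] 804 ztop 184.4 cen [484.1 -39.5] r 12.8 mean [488.  -40.3 184.3]
handle 2097 ((527.9542236328125, 2.3444747924804688), (149.30740356445312, 4.245477199554443), 74.39218139648438) [117.1 118.3]
18845 tier z 142.8093095708245 tilt rad 0.010387923384614344
vial 4.3
dish 4.2
jar 9.1
```

View pics/top4.png

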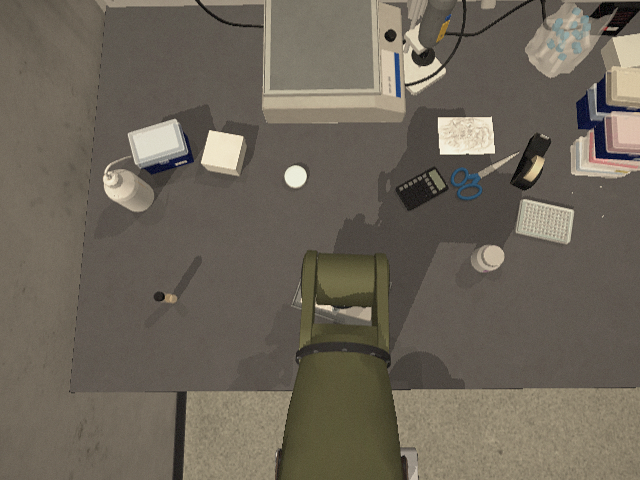

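The upper tier is at 143 mm, so the underside is at about 107 mm. Tilt is 0.010 rad, and the cap tops are 42 mm above the tier (home). In the top view the vial (165,297), dish (295,176) and jar (487,258) haven't moved. I hand in.

```bash
python3 -c "
from h import *
print(finish_job())"
```

```text
the job is handed in; nothing more can be done
None
```

I pressed both caps home while the carrier stood in its tray. I then gripped the handle bar at its middle and lifted the carrier. I held it still for about 4 s and handed the job in at about 16.6 s with it still held up; no verdict is reported.

- **Caps:** each one stopped at the expected height under about 20 N. Before the lift their tops measured 81 mm above the worktop (82 expected). In the air they were 42 mm above the upper tier, which is fully home.
- **Carrier:** the underside was about 107 mm above the worktop and tilted about 0.01 rad. The arm's pose and the jaw opening (about 13 mm on the 14 mm bar) stayed constant through the hold.
- **Bystanders:** the vial, dish and jar stand at the same pixels in the top view as at the start. The brightness difference around the jar (9.1, against about 4 for the other two) I put down to the arm's shadow moving.

No check failed or disagreed beyond 1–2 mm of camera error.

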